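Slide a cheese through the opening of the counter divider

TASK

Push the small round grey cheese along the worktop, through the narrow opening in the middle of the low steel counter divider, and leave it standing wholly on the round dark mat on the other side. Only push it with the fingers: do not grasp, lift or tip it, and leave the carton, the pot, the cut of cheese and the marker pen beside the divider where they are.

Things in the scene. Friction and masses are not known exactly. Their poses are not given: they have to be found in the camera images.
- cheese: Whole small cheese with a grey rind: an upright round wheel, about 98 mm in diameter and 60 mm high, 0.3 to 0.57 kg, standing loose and flat on the worktop. Origin at the centre of its underside; its z axis is up.
- divider: Low steel divider fixed to the worktop: two rails in line with a 108 mm opening between the inner posts (round, 22 mm thick, 47 mm high, axes 65 mm either side of the origin; outer posts at 120 mm). Origin on the worktop mid-opening; x along the rails (away from the robot), y through the opening (to the robot's left). Bare flat floor. The cheese starts on its left or right, the mat is across.
- mat: Round dark mat, 160 mm in diameter, very thin: the cheese slides onto it as if it were bare worktop; origin at its centre, on the worktop. It lies on the side of the divider across from the cheese, up to 40 mm off the line through the middle of the opening.
- cracker_carton: Bystander: cracker carton, 57 x 63 mm and 70 mm high, loose beyond the far end of the divider, on its right side; origin at the centre of its underside.
- pot: Bystander: round sample pot, 72 mm wide and 71 mm high, loose beyond the far end of the divider, on its left side; origin at the centre of its underside.
- cheese_cut: Bystander: small cut of yellow cheese, 41 x 56 mm and 31 mm high, loose at the near end of the divider, on its right side; origin at the centre of its underside.
- pen: Bystander: capped marker pen, 130 mm long and 14 mm thick, lying along the y axis of the divider, loose at the near end of the divider, on its left side; origin at the centre of its underside.
There are look-alikes about, which are no part of the job. What is shaped like the cheese but red, turquoise or yellow is not meant.

How it is judged (in metres and radians):
On the way:
1. the cheese, standing on the worktop, is in the opening of the divider (x of cheese in the frame of divider between -0.02 and 0.02 m and y of cheese in the frame of divider between -0.03 and 0.03 m and height (world z) of cheese below 0.01 m), for 0.1 s.
At the end, for the whole second after the job is handed in: The cheese has passed through the opening of the divider and stands upright and at rest on the worktop, wholly on the mat (its centre within 34 mm of the mat's centre) (horizontal distance between cheese and mat below 0.034 m and height (world z) of cheese below 0.006 m and angle between cheese's own z axis and vertical below 0.1 rad and linear speed of cheese below 0.01 m/s); the robot touches nothing.
It fails at once if the cheese is lifted (more than 12 mm) or tipped (more than 0.2 rad) (height (world z) of cheese above 0.012 m or angle between cheese's own z axis and vertical above 0.2 rad).
It fails at once if a bystander is moved by more than 25 mm (distance of any of cracker_carton, pot, cheese_cut, pen from where it was at the start of the episode above 0.025 m).
It also fails if it takes over 64 s, if anything falls off the work surface, if the arm or the gripper's body presses on something with over 40 N, if the wrist force passes 120 N, or if a joint passes its speed limit or range.

ROBOT

A 6-joint arm with a two-finger parallel gripper is mounted at the origin on a cart in front of the work surface, level with it; the furniture and walls round the work are solid. World frame = base frame: x ahead of the robot, y to its left, z up, the work surface at z = 0. Lengths are in m, angles in degrees, forces in N, time in s.
With the tool pointing down it reaches from about 0.3 to 0.75 m from the base axis. Payload 8.5 kg.
Tool frame: the origin (TCP) lies on the centre line of the jaws, within the pads' length; the fingertips stand env.tips_ahead ahead of it and the grasp point (between the pads) lies 8 mm behind it (env.tips_ahead is the distance from the TCP to the fingertips, in m); z points along the fingers, y is the direction in which the jaws open and shut (so a half turn about z gives the same grasp; the last joint's range is limited). The gripper opens to 85 mm and grips with 20 to 120 N. Pads are 22 mm wide; open, the fingers measure 114 mm over their backs; the gripper's body (76 mm by 85 mm) begins 54 mm behind the grasp point. The pads swing forward as they close: fully open they stand 13 mm farther back than shut.
Start: joints at [-83.039, 21.807, 74.336, -0, 83.858, -12.336], TCP at [0.182, -0.519, 0.242] pointing down, gripper open.
Joint ranges: [-178.18, 178.18], [-50.72, 133.34], [12.68, 142.11], [-81.47, 261.47], [9.98, 163.14], [-165.26, 165.26]. Speed limits (degrees/s): [136.94, 136.94, 180, 180, 180, 180].

INTERFACE

Orientations are given as a 3x3 rotation matrix whose columns are the frame's x, y, z axes.
In Python, from rig import env gives the robot as it stands.
- The arm moves only by the tool servo_tool, never from a script. Its argument "commands" is a list of rows, each an object with "linear": the shift along the tool's x, y, z in mm, a list of three; "angular": the turn, a rotation vector about the tool's x, y, z in degrees, a list of three; "gripper": the opening, from -1 (shut) to 1 (fully open). In form: [{"linear": [x, y, z], "angular": [rx, ry, rz], "gripper": gripper}, ...]. A call has 1 to 20 rows; each row is the pose to reach, as a shift and turn from the pose commanded when the call began, along the tool's axes at that moment; what a row does not reach only later rows make up. A row lasts 1/10 s, in which the tool goes at most 50 mm and 8.59 degrees, less where a joint would pass 70% of its speed; a pose out of reach is approached as far as the arm can. A call with a gripper value outside its range is refused whole. The fingers move at their own pace and stop on an object; "force" is the grip in N (left out, the last holds). Time passes only in rows, so rows that repeat a pose let the fingers close. It gives the time, the measured TCP pose, the force and the opening at its end, in the units of the state.
- env.observe(): the state, without advancing time (a new reading comes with each control period).
- env.get_image(name): name is "side" or "top" or "wrist"; returns a dict with "frame" (480x640x3 uint8, blue, green, red), "fx", "fy", "cx", "cy" (pixels), "cam_to_world" (4x4, takes a point from camera to world coordinates); the wrist camera has in their place "T_tool_cam" (4x4, takes a point from camera to tool coordinates, whose origin is the TCP and whose axes are the flange's). Camera axes: x right, y up, looking along -z (the intrinsics and any distortion apply to the point x, -y, -z); pixel columns grow to the right and rows downward; lengths in m; the calibration is good to about 2 mm. A picture is of the moment at which its call begins: read the wrist's pose just before it. There is no depth.
- env.close_job(): hands the job in, once; it reports no verdict.
Trained networks look in a picture, given as the dict that the camera call returned (one of the last four; its "shot" number tells which), for a name from the list of things; names that differ only in an ending like _2 or _b are one class to them, and where a whole thing is asked for, a point or a joint stands for the part that bears it (a point fixed in the world has none). Each returns a list of dicts, best first, with "confidence" (0 to 1); they miss things now and then, are a little off and sometimes report something else, mostly with a low value. They report only what shows in the picture. A call takes as long as a camera call. They do not tell look-alikes from the thing itself.
- env.trace(picture, query): "pixels" (480x640 bool, what is visible of it) and "extent" ([left, top, right, bottom] in pixels, round what is visible of it).
The state is a dict: "time_s": time; "q": joint angles; "qvel": joint speeds; "joint_efforts": joint torques, N m; "position": TCP position; "tool_rot": TCP orientation; "ft_force": force on the tool from outside, world axes, zero at the start; "wrist_torque": the same for the moment, N m; "grip_width": finger opening in m.
Only numpy, scipy, OpenCV 4.12 (cv2) and the standard library are available. Lean on these libraries where they do the work, as an engineer would, in place of code of your own. Each camera call takes 0.05 s, during which the arm holds its last target.

## Working session

There is one attempt and no reset: what is moved stays moved. The work goes in short steps, Python scripts to look and compute and a tool call to move; the robot and the scene stay as the last step left them, time stands still between calls to the robot, and variables do not carry over. Pictures are saved under pics/ and viewed, and the job is handed in when it is done.

Besides the shell and the picture viewer there is one more tool, called after "Call:" by a JSON object that holds its "op" and its "data". servo_tool: Moves the arm, as the interface text tells. Its arguments: {"type":"object","properties":{"commands":{"type":"array","items":{"type":"object","properties":{"linear":{"type":"array","items":{"type":"number"}},"angular":{"type":"array","items":{"type":"number"}},"gripper":{"type":"number"}}}},"force":{"type":"number"}},"required":["commands"]}

```bash
mkdir -p pics; ls; python3 - <<'E'
from rig import env
import cv2, numpy as np
s=env.observe()
print(s['time_s'],s['position'],s['tool_rot'],s['grip_width'],env.tips_ahead)
for n in('top','side'):
    p=env.get_image(n); cv2.imwrite(f'pics/{n}0.png',p['frame']); print(n,p['fx'],p['fy'],p['cx'],p['cy'],np.round(p['cam_to_world'],3).tolist(),p.keys())
    for q in ['cheese','divider','mat','cracker_carton','pot','cheese_cut','pen']:
        for d in env.trace(p,q)[:4]:
            ys,xs=np.nonzero(d['pixels']); print(q,round(d['confidence'],2),np.round(d['extent']),xs.mean().round(1),ys.mean().round(1),len(xs))
E
```

```text
pics
0.0 [ 0.1817269  -0.51882559  0.24168627] [[ 9.43811076e-01  3.30485431e-01 -1.81833306e-04]
 [ 3.30485333e-01 -9.43809987e-01  1.46726688e-03]
 [ 3.13294237e-04 -1.44491597e-03 -9.99998907e-01]] 0.08494031911897015 0.011
top 487.565614137433 487.565614137433 315.5332271621889 237.18825185121835 [[-0.01, 0.993, -0.115, 0.414], [-1.0, -0.01, 0.001, 0.227], [-0.0, 0.115, 0.993, 1.224], [0.0, 0.0, 0.0, 1.0]] dict_keys(['frame', 'fx', 'fy', 'cx', 'cy', 'cam_to_world', 'shot'])
cheese 0.82 [229. 238. 268. 277.] 247.6 259.2 1336
cheese 0.81 [101. 267. 146. 311.] 121.8 286.5 1518
cheese 0.67 [169. 268. 216. 308.] 193.6 287.0 1474
cheese 0.56 [306. 231. 344. 272.] 321.5 252.2 1292
divider 0.74 [400. 190. 430. 298.] 413.9 244.6 709
mat 0.87 [465. 192. 528. 257.] 496.0 224.5 3187
cracker_carton 0.9 [418. 174. 452. 206.] 434.2 190.9 813
pot 0.73 [356. 184. 390. 215.] 374.3 198.1 704
cheese_cut 0.59 [448. 279. 476. 298.] 464.0 287.3 399
pen 0.64 [353. 295. 406. 303.] 381.3 298.0 254
side 580.2024467455877 580.2024467455877 314.6965129943319 230.90121170106698 [[-0.975, 0.106, -0.197, 0.171], [-0.224, -0.451, 0.864, 1.767], [0.003, 0.886, 0.464, 0.862], [0.0, 0.0, 0.0, 1.0]] dict_keys(['frame', 'fx', 'fy', 'cx', 'cy', 'cam_to_world', 'shot'])
cheese 0.88 [293. 244. 326. 276.] 308.6 259.6 945
cheese 0.86 [303. 215. 332. 245.] 317.7 231.0 803
cheese 0.78 [284. 308. 326. 348.] 304.7 328.5 1506
cheese 0.67 [307. 269. 342. 309.] 322.2 288.8 1110
divider 0.65 [300. 198. 367. 214.] 337.3 203.4 426
mat 0.56 [304. 176. 343. 194.] 326.0 183.5 550
cracker_carton 0.58 [286. 177. 305. 199.] 294.2 186.1 282
cracker_carton 0.3 [302. 194. 367. 212.] 338.4 203.2 483
pot 0.59 [279. 199. 299. 220.] 289.3 206.5 453
cheese_cut 0.68 [357. 189. 372. 202.] 363.4 191.9 85
pen 0.64 [359. 218. 366. 233.] 360.6 222.7 66
```

View pics/top0.png

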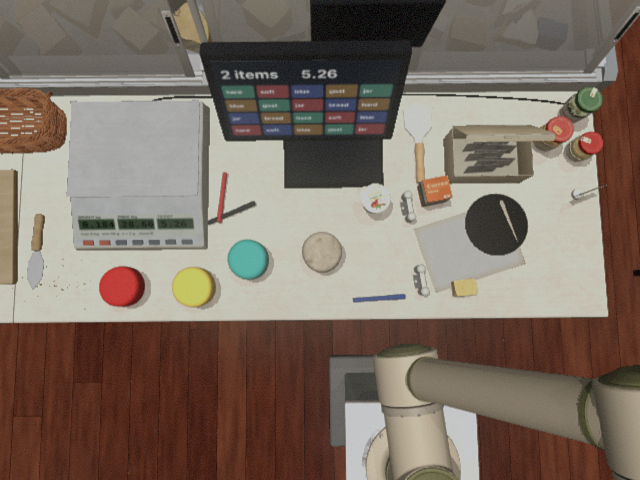

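View pics/side0.png

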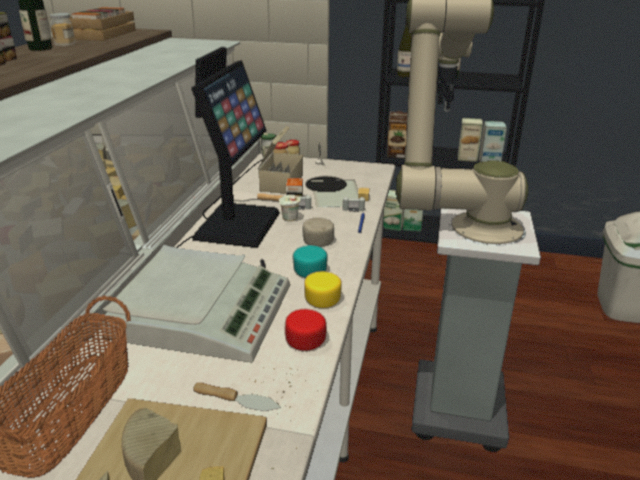

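The grey cheese is at about (321,252) in the top view. The divider's two rails are at (408,206) and (423,281), and the dark mat is at (496,224) with something stick-like on it. I'll zoom in and work out positions.

```bash
cat > h.py <<'E'
from rig import env
import cv2, numpy as np
def ray(p,u,v):
    M=np.array(p['cam_to_world']); d=np.array([(u-p['cx'])/p['fx'],-(v-p['cy'])/p['fy'],-1.0])
    return M[:3,3],M[:3,:3]@d
def onz(p,u,v,z):
    o,d=ray(p,u,v); return (o+d*(z-o[2])/d[2])[:2]
def proj(p,X):
    M=np.array(p['cam_to_world']); c=M[:3,:3].T@(np.array(X)-M[:3,3])
    return p['cx']+p['fx']*c[0]/-c[2], p['cy']-p['fy']*c[1]/-c[2]
def crop(p,x0,y0,x1,y1,k,name):
    cv2.imwrite(name,cv2.resize(p['frame'][y0:y1,x0:x1],None,fx=k,fy=k,interpolation=cv2.INTER_CUBIC))
def cyl_mask(p,x,y,r,h,shape=(480,640)):
    a=np.linspace(0,2*np.pi,60); pts=[proj(p,(x+r*np.cos(t),y+r*np.sin(t),z)) for t in a for z in(0,h)]
    m=np.zeros(shape,np.uint8); hull=cv2.convexHull((np.array(pts)*16).astype(np.int32)); cv2.fillConvexPoly(m,hull,1,shift=4); return m.astype(bool)
def fitcyl(p,mask,r,h,x0):
    from scipy.optimize import minimize
    f=lambda q:(cyl_mask(p,q[0],q[1],r,h)^mask).sum()
    s=minimize(f,x0,method='Nelder-Mead',options=dict(initial_simplex=[x0,[x0[0]+.015,x0[1]],[x0[0],x0[1]+.015]],xatol=2e-4,fatol=.5)); return s.x,s.fun
E
python3 - <<'E'
from h import *
p=env.get_image('top')
crop(p,290,160,550,310,3,'pics/t1.png')
for q,r,h in [('cheese',.049,.06),('mat',.08,0.0),('pot',.036,.071)]:
    for d in env.trace(p,q)[:4]:
        e=d['extent']; x0=onz(p,(e[0]+e[2])/2,(e[1]+e[3])/2,h)
        print(q,fitcyl(p,d['pixels'],r,h,x0), d['pixels'].sum())
s=env.get_image('side')
crop(s,260,150,400,260,5,'pics/s1.png')
for q,r,h in [('cheese',.049,.06),('mat',.08,0.0),('pot',.036,.071)]:
    for d in env.trace(s,q)[:4]:
        e=d['extent']; x0=onz(s,(e[0]+e[2])/2,(e[1]+e[3])/2,h/2)
        print('side',q,fitcyl(s,d['pixels'],r,h,x0), d['pixels'].sum())
E
```

```text
cheese (array([0.51603987, 0.21013391]), np.float64(145.0)) 1244
cheese (array([0.50000506, 0.39093348]), np.float64(147.0)) 1316
cheese (array([0.43299782, 0.52087644]), np.float64(128.0)) 1463
cheese (array([0.43528956, 0.69502337]), np.float64(220.0)) 1515
mat (array([ 0.58380962, -0.23173527]), np.float64(66.0)) 3162
pot (array([0.64390424, 0.08408604]), np.float64(197.0)) 717
side cheese (array([0.49843454, 0.38768745]), np.float64(249.0)) 903
side cheese (array([0.4342493 , 0.51974935]), np.float64(175.0)) 1236
side cheese (array([0.51425796, 0.20899801]), np.float64(138.0)) 819
side cheese (array([0.43690487, 0.69429013]), np.float64(255.0)) 1511
side mat (array([0.42144834, 0.04634668]), np.float64(782.0)) 70
side mat (array([ 0.58494769, -0.2339684 ]), np.float64(79.0)) 506
side pot (array([0.64306325, 0.07363409]), np.float64(159.0)) 444
```

View pics/t1.png

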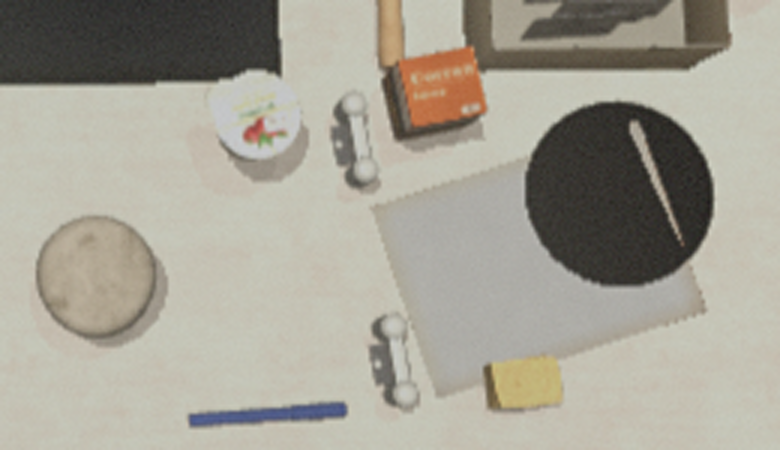

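View pics/s1.png

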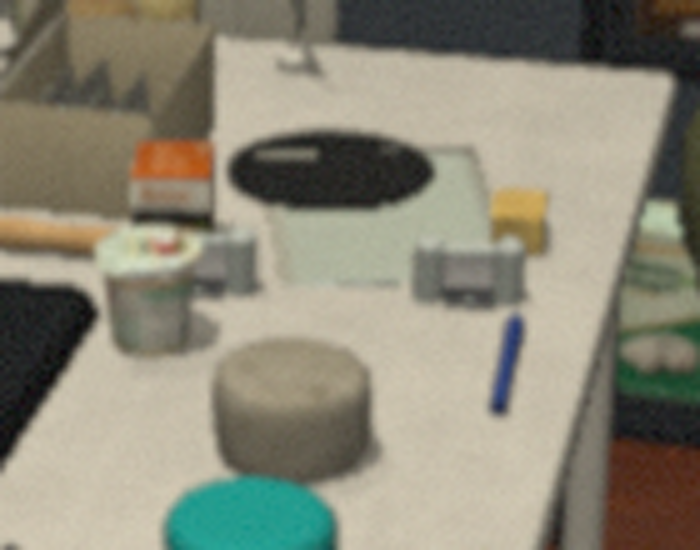

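```bash
python3 - <<'E'
from h import *
p=env.get_image('top')
P=[onz(p,290+(u+.5)/3-.5,160+(v+.5)/3-.5,.042) for u,v in [(353,104),(363,171),(393,326),(406,395)]]
P=np.array(P); print(P.round(4)); print(P.mean(0))
d=P[:2].mean(0)-P[2:].mean(0); L=np.linalg.norm(d); d/=L; print('L',L,'ang',np.degrees(np.arctan2(d[1],d[0])))
c=P.mean(0); ey=np.array([-d[1],d[0]])
print(np.diff(P@d), 'inner mid',P[1:3].mean(0))
for n,x in [('cheese',(.515,.2095)),('mat',(.5845,-.2325)),('pot',(.6435,.079))]:
    r=np.array(x)-c; print(n,r@d,r@ey)
for n,u,v,z in [('carton',442,85,.07),('cut',527,380,.031),('penL',190,420,.007),('penR',347,409,.007)]:
    r=onz(p,290+u/3,160+v/3,z); print(n,r,(r-c)@d,(r-c)@ey)
s=env.get_image('side')
for q in P: print([np.round(((np.array(proj(s,(q[0],q[1],z)))-[260,150])*5)) for z in (.047,0)])
w=env.get_image('wrist'); print(w['T_tool_cam'],w['fx']); cv2.imwrite('pics/w0.png',w['frame'])
print(env.observe()['time_s'])
E
```

```text
[[ 0.6553 -0.0018]
 [ 0.5996 -0.0082]
 [ 0.4727 -0.0284]
 [ 0.4173 -0.0369]]
[ 0.5362282  -0.01883704]
L 0.18454938093712567 ang 8.621179666401892
[-0.05611085 -0.12843046 -0.05612699] inner mid [ 0.53615258 -0.01831133]
cheese 0.013239565629130623 0.2289391980821012
mat 0.015698120014143592 -0.21848476809576903
pot 0.12072559032673623 0.08065145585535574
carton [ 0.66365589 -0.06915858] 0.11844464856197105 -0.06885446958621506
cut [ 0.42762719 -0.13880926] -0.12535787112390948 -0.10233726975752484
penL [0.39772015 0.13346529] -0.11411280687437013 0.1713439439740766
penR [0.40548964 0.00360213] -0.12589770238252299 0.04178345557792215
[array([159., 220.]), array([160., 282.])]
[array([240., 224.]), array([240., 286.])]
[array([427., 229.]), array([425., 291.])]
[array([509., 232.]), array([506., 294.])]
[[ 8.16134505e-04  9.56586511e-01  2.91447389e-01  7.43121811e-02]
 [ 9.99999460e-01 -9.68086360e-04  3.77166832e-04 -9.83404010e-04]
 [ 6.42938947e-04  2.91446924e-01 -9.56586785e-01 -1.31126739e-01]
 [ 0.00000000e+00  0.00000000e+00  0.00000000e+00  1.00000000e+00]] 350.084333030346
1.35
```

```bash
cat >> h.py <<'E'
C=np.array([.5362,-.0187]); A=np.radians(8.6); D=np.array([np.cos(A),np.sin(A)]); EY=np.array([-D[1],D[0]])
def d2w(x,y): return C+x*D+y*EY
def w2d(P): r=np.array(P[:2])-C; return np.array([r@D,r@EY])
def move_to(x,y,z):
    from scipy.spatial.transform import Rotation as R
    s=env.observe(); Rt=np.array(s['tool_rot']); t=np.array([*d2w(x,y),z]); G=np.column_stack([[*EY,0],[*D,0],[0,0,-1]])
    print('now div',w2d(s['position']).round(4),'z',s['position'][2].round(4),'target w',t.round(4))
    print('lin mm',(Rt.T@(t-s['position'])*1000).round(1),'rot deg',np.degrees(R.from_matrix(Rt.T@G).as_rotvec()).round(2),'t',s['time_s'],'w',s['grip_width'],'F',np.round(s['ft_force'],1))
E
python3 - <<'E'
from h import *
move_to(.013,.3195,.22)
E
```

```text
now div [-0.4253 -0.4417] z 0.2423 target w [0.5013 0.2992 0.22  ]
lin mm [ 572.  -666.7   22.3] rot deg [  0.   -0.  -79.3] t 1.35 w 0.08570374959480925 F [0.5 0.1 0.3]
```

Call:
{"op": "servo_tool", "data": {"commands": [{"linear":[32,-37,1],"angular":[0,0,-5],"gripper":0.06},{"linear":[64,-74,2],"angular":[0,0,-10],"gripper":0.06},{"linear":[96,-111,4],"angular":[0,0,-15],"gripper":0.06},{"linear":[128,-148,5],"angular":[0,0,-20],"gripper":0.06},{"linear":[160,-185,6],"angular":[0,0,-25],"gripper":0.06},{"linear":[192,-222,7],"angular":[0,0,-30],"gripper":0.06},{"linear":[224,-260,9],"angular":[0,0,-35],"gripper":0.06},{"linear":[256,-298,10],"angular":[0,0,-40],"gripper":0.06},{"linear":[288,-335,11],"angular":[0,0,-45],"gripper":0.06},{"linear":[320,-372,12],"angular":[0,0,-50],"gripper":0.06},{"linear":[352,-410,14],"angular":[0,0,-55],"gripper":0.06},{"linear":[384,-447,15],"angular":[0,0,-60],"gripper":0.06},{"linear":[416,-485,16],"angular":[0,0,-65],"gripper":0.06},{"linear":[448,-522,18],"angular":[0,0,-70],"gripper":0.06},{"linear":[480,-560,19],"angular":[0,0,-73],"gripper":0.06},{"linear":[512,-597,20],"angular":[0,0,-76],"gripper":0.06},{"linear":[544,-634,21],"angular":[0,0,-79.3],"gripper":0.06},{"linear":[572,-666.7,22],"angular":[0,0,-79.3],"gripper":0.06},{"linear":[572,-666.7,22],"angular":[0,0,-79.3],"gripper":0.06},{"linear":[572,-666.7,22],"angular":[0,0,-79.3],"gripper":0.06}]}}

```text
time_s: 3.35
position: [0.5011, 0.2997, 0.2198]
tool_rot: [[-0.151, 0.989, -0.001], [0.989, 0.151, -0.0], [-0.0, -0.001, -1.0]]
ft_force: [-0.1, 0.2, 0.2]
grip_width: 0.0457
```

```bash
python3 - <<'E'
from h import *
s=env.observe()
w=env.get_image('wrist'); cv2.imwrite('pics/w1.png',w['frame'])
p=env.get_image('top'); crop(p,290,160,550,310,3,'pics/t2.png')
move_to(.013,.3195,.024); print(s['q'])
E
```

```text
now div [0.0127 0.3188] z 0.2204 target w [0.5013 0.2992 0.024 ]
lin mm [  0.7   0.4 196.4] rot deg [-0.01  0.01 -0.04] t 3.45 w 0.04538213922678722 F [-1.2 -1.4 -0.5]
[ 1.92780461e+01  2.61735961e+01  7.09725853e+01 -1.16388010e-02
  8.29051837e+01  1.06029171e+01]
```

View pics/w1.png

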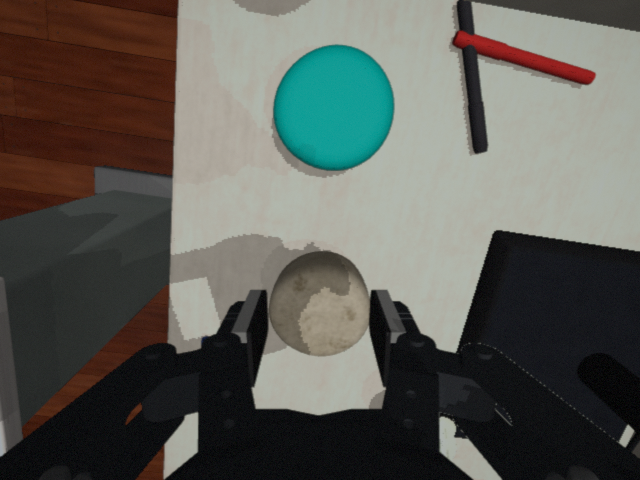

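View pics/t2.png

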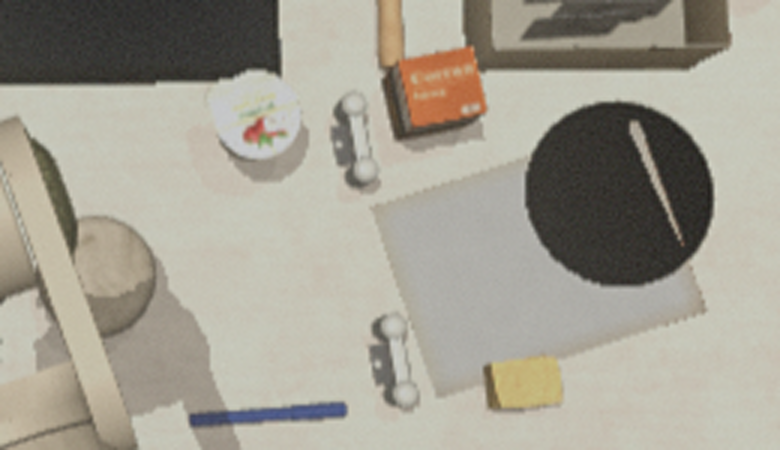

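The wrist view shows the grey cheese between the fingers at (320,303) in the image. The teal one behind it, at (334,107), is clear of the descent point. The pot, carton and pen are where they were. Descending.

Call:
{"op": "servo_tool", "data": {"commands": [{"linear":[0.5,0.4,30],"angular":[0,0,0],"gripper":0.06},{"linear":[0.7,0.4,60],"angular":[0,0,0],"gripper":0.06},{"linear":[0.7,0.4,90],"angular":[0,0,0],"gripper":0.06},{"linear":[0.7,0.4,120],"angular":[0,0,0],"gripper":0.06},{"linear":[0.7,0.4,145],"angular":[0,0,0],"gripper":0.06},{"linear":[0.7,0.4,165],"angular":[0,0,0],"gripper":0.06},{"linear":[0.7,0.4,180],"angular":[0,0,0],"gripper":0.06},{"linear":[0.7,0.4,192],"angular":[0,0,0],"gripper":0.06},{"linear":[0.7,0.4,192],"angular":[0,0,0],"gripper":0.06},{"linear":[0.7,0.4,192],"angular":[0,0,0],"gripper":0.06}]}}

```text
time_s: 4.45
position: [0.5019, 0.2996, 0.029]
tool_rot: [[-0.149, 0.989, 0.001], [0.989, 0.149, 0.0], [0.0, 0.001, -1.0]]
ft_force: [0.1, 0.2, 0.6]
grip_width: 0.0452
```

```bash
python3 - <<'E'
from h import *
w=env.get_image('wrist'); cv2.imwrite('pics/w2.png',w['frame'])
p=env.get_image('side'); crop(p,260,150,400,260,5,'pics/s2.png')
move_to(.013,.29,.028)
E
```

```text
now div [0.0139 0.3201] z 0.0293 target w [0.5057 0.27   0.028 ]
lin mm [-30.1  -0.9   1.3] rot deg [ 0.1  -0.02 -0.02] t 4.55 w 0.04499231960218784 F [ 0.6  1.2 -0. ]
```

View pics/w2.png

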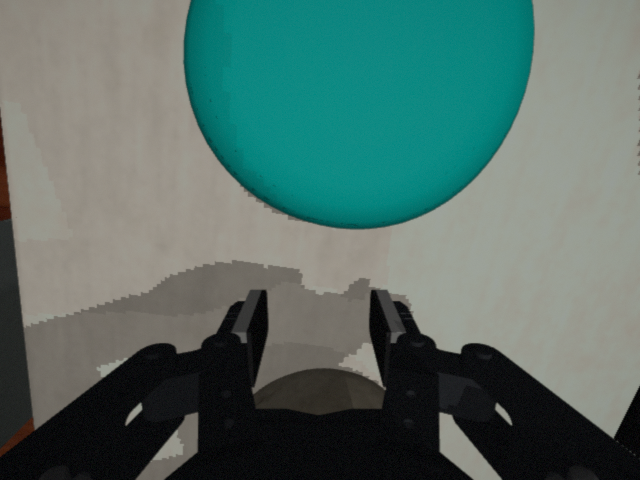

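View pics/s2.png

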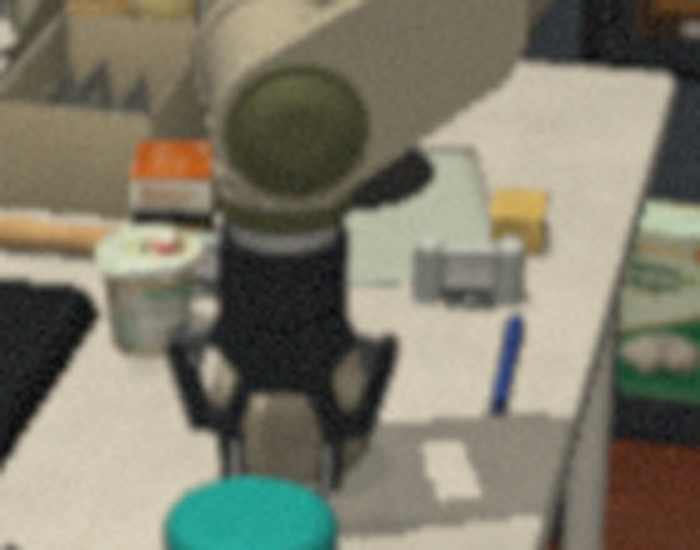

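Call:
{"op": "servo_tool", "data": {"commands": [{"linear":[-10,-0.5,1],"angular":[0,0,0],"gripper":0.06},{"linear":[-20,-0.9,1.3],"angular":[0,0,0],"gripper":0.06},{"linear":[-29,-0.9,1.3],"angular":[0,0,0],"gripper":0.06},{"linear":[-35,-1,1.3],"angular":[0,0,0],"gripper":0.06},{"linear":[-40,-1.5,1.3],"angular":[0,0,0],"gripper":0.06},{"linear":[-46,-2.3,1.3],"angular":[0,0,0],"gripper":0.06},{"linear":[-52,-3.2,1.3],"angular":[0,0,0],"gripper":0.06},{"linear":[-58,-4.1,1.3],"angular":[0,0,0],"gripper":0.06},{"linear":[-64,-5,1.3],"angular":[0,0,0],"gripper":0.06},{"linear":[-70,-6,1.3],"angular":[0,0,0],"gripper":0.06},{"linear":[-76,-7,1.3],"angular":[0,0,0],"gripper":0.06},{"linear":[-82,-8,1.3],"angular":[0,0,0],"gripper":0.06},{"linear":[-88,-9,1.3],"angular":[0,0,0],"gripper":0.06},{"linear":[-94,-10,1.3],"angular":[0,0,0],"gripper":0.06},{"linear":[-100,-11,1.3],"angular":[0,0,0],"gripper":0.06},{"linear":[-106,-12,1.3],"angular":[0,0,0],"gripper":0.06},{"linear":[-112,-13,1.3],"angular":[0,0,0],"gripper":0.06},{"linear":[-117,-13.5,1.3],"angular":[0,0,0],"gripper":0.06},{"linear":[-120,-13.9,1.3],"angular":[0,0,0],"gripper":0.06},{"linear":[-120,-13.9,1.3],"angular":[0,0,0],"gripper":0.06}]}}

```text
time_s: 6.55
position: [0.5058, 0.1786, 0.027]
tool_rot: [[-0.149, 0.989, -0.0], [0.989, 0.149, -0.0], [-0.0, -0.0, -1.0]]
ft_force: [0.1, 1.1, -0.1]
grip_width: 0.0453
```

```bash
python3 - <<'E'
from h import *
s0=env.observe()
w=env.get_image('wrist'); cv2.imwrite('pics/w3.png',w['frame'])
p=env.get_image('top'); crop(p,290,160,550,310,3,'pics/t3.png')
for d in env.trace(p,'cheese')[:4]: print(d['confidence'],d['extent'])
s=env.get_image('side'); crop(s,260,150,400,260,5,'pics/s3.png')
for d in env.trace(s,'cheese')[:4]: print(d['confidence'],d['extent'])
move_to(0,.2,.028)
E
```

```text
0.9 [171.7, 266.3, 217.4, 309.6]
0.88 [227.6, 239.3, 266.0, 278.0]
0.55 [101.6, 267.8, 143.7, 311.4]
0.87 [304.6, 269.7, 343.6, 307.6]
0.85 [285.1, 308.8, 328.1, 351.3]
0.78 [294.7, 247.6, 327.5, 277.4]
0.76 [310.2, 207.3, 340.7, 235.2]
now div [-0.0006  0.2002] z 0.0269 target w [0.5063 0.1791 0.028 ]
lin mm [-0.2  0.6 -1.1] rot deg [-0.03  0.01  0.01] t 6.8 w 0.045552356599943514 F [-0.9 -0.4 -0.1]
```

View pics/w3.png

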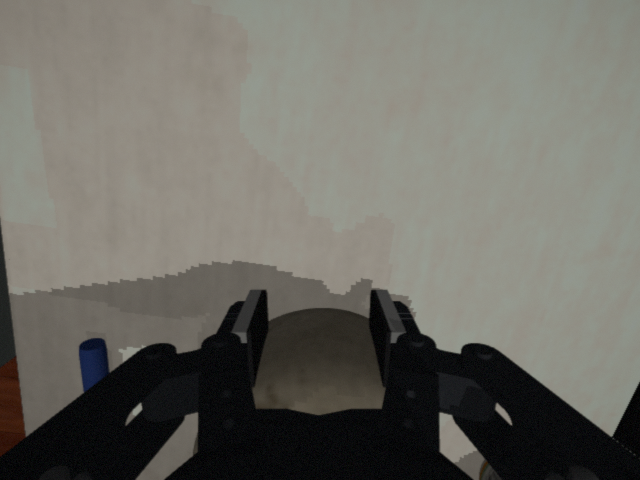

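View pics/t3.png

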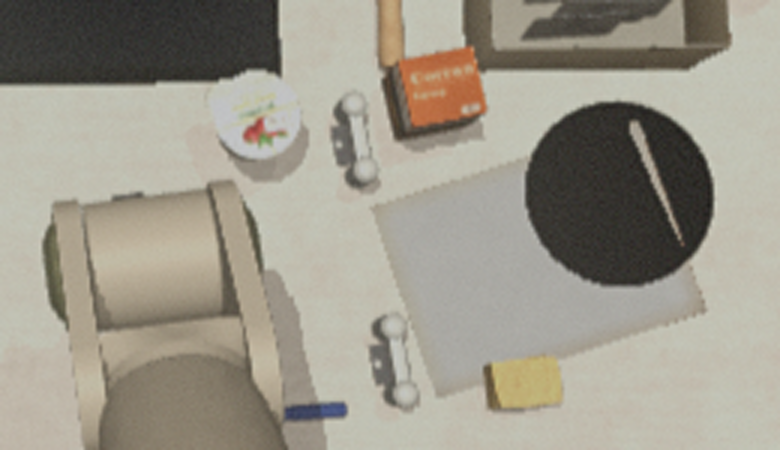

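View pics/s3.png

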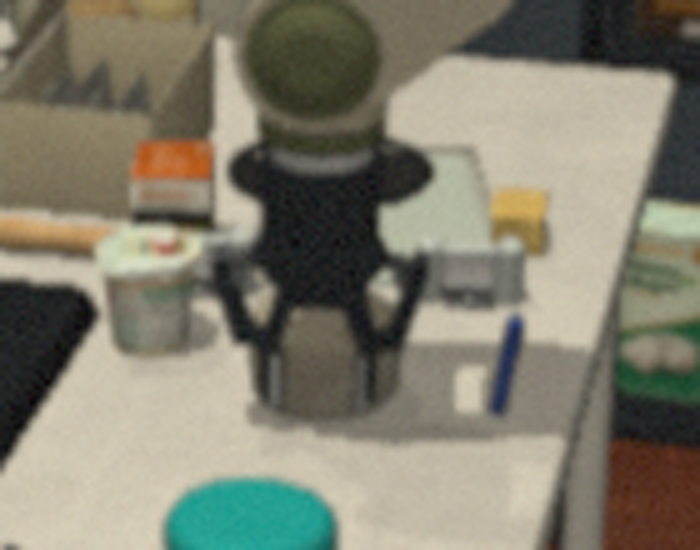

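```bash
python3 - <<'E'
from h import *
s=env.get_image('side')
d=[d for d in env.trace(s,'cheese') if d['extent'][1]<225][0]; m=d['pixels']
def ext(x,y):
    M=cyl_mask(s,*d2w(x,y),.049,.06); ys,xs=np.nonzero(M); return xs.min(),ys.min(),xs.max(),ys.max()
print(d['extent'])
for x in(-.004,0,.004): 
  for y in(.14,.146,.152): print(x,y,ext(x,y))
st=env.observe(); w=env.get_image('wrist'); T=np.eye(4); T[:3,:3]=st['tool_rot']; T[:3,3]=st['position']; w['cam_to_world']=T@np.array(w['T_tool_cam'])
for u,v in [(322,309)]: print('near top edge',w2d(onz(w,u,v,.06)), w2d(st['position']))
move_to(0,.13,.028)
E
```

```text
[315.7, 208.2, 338.7, 234.6]
-0.004 0.14 (np.int64(310), np.int64(203), np.int64(341), np.int64(233))
-0.004 0.146 (np.int64(310), np.int64(204), np.int64(341), np.int64(234))
-0.004 0.152 (np.int64(310), np.int64(205), np.int64(341), np.int64(235))
0 0.14 (np.int64(309), np.int64(203), np.int64(339), np.int64(233))
0 0.146 (np.int64(309), np.int64(204), np.int64(339), np.int64(234))
0 0.152 (np.int64(309), np.int64(204), np.int64(339), np.int64(235))
0.004 0.14 (np.int64(308), np.int64(203), np.int64(338), np.int64(233))
0.004 0.146 (np.int64(308), np.int64(204), np.int64(338), np.int64(234))
0.004 0.152 (np.int64(307), np.int64(204), np.int64(338), np.int64(235))
near top edge [0.00055019 0.22337279] [-0.00055112  0.20027311]
now div [-0.0006  0.2003] z 0.0269 target w [0.5168 0.1098 0.028 ]
lin mm [-70.3   0.6  -1.1] rot deg [-0.02  0.01  0.01] t 6.95 w 0.045529940061265615 F [-0.6 -0.3  1.2]
```

```bash
python3 - <<'E'
from h import *
st=env.observe(); w=env.get_image('wrist'); T=np.eye(4); T[:3,:3]=st['tool_rot']; T[:3,3]=st['position']; w['cam_to_world']=T@np.array(w['T_tool_cam'])
for z in (0,.005,.01): print('near edge',w2d(onz(w,322,309,z)))
E
```

```text
near edge [0.00123016 0.19151116]
near edge [0.00117225 0.19416711]
near edge [0.00111434 0.19682306]
```

Call:
{"op": "servo_tool", "data": {"commands": [{"linear":[-5,0.3,-1],"angular":[0,0,0],"gripper":0.06},{"linear":[-12,0.6,-1],"angular":[0,0,0],"gripper":0.06},{"linear":[-20,0.6,-1],"angular":[0,0,0],"gripper":0.06},{"linear":[-28,0.6,-1],"angular":[0,0,0],"gripper":0.06},{"linear":[-36,0.6,-1],"angular":[0,0,0],"gripper":0.06},{"linear":[-44,0.6,-1],"angular":[0,0,0],"gripper":0.06},{"linear":[-52,0.6,-1],"angular":[0,0,0],"gripper":0.06},{"linear":[-60,0.6,-1],"angular":[0,0,0],"gripper":0.06},{"linear":[-67,0.6,-1],"angular":[0,0,0],"gripper":0.06},{"linear":[-74,0.6,-1],"angular":[0,0,0],"gripper":0.06},{"linear":[-81,0.6,-1],"angular":[0,0,0],"gripper":0.06},{"linear":[-87,0.6,-1],"angular":[0,0,0],"gripper":0.06},{"linear":[-92,0.6,-1],"angular":[0,0,0],"gripper":0.06},{"linear":[-97,0.6,-1],"angular":[0,0,0],"gripper":0.06},{"linear":[-101,0.6,-1],"angular":[0,0,0],"gripper":0.06},{"linear":[-105,0.6,-1],"angular":[0,0,0],"gripper":0.06},{"linear":[-105,0.6,-1],"angular":[0,0,0],"gripper":0.06}]}}

```text
time_s: 8.7
position: [0.5222, 0.0749, 0.028]
tool_rot: [[-0.149, 0.989, 0.0], [0.989, 0.149, -0.0], [-0.0, -0.0, -1.0]]
ft_force: [-0.3, 0.4, -0.5]
grip_width: 0.0455
```

```bash
python3 - <<'E'
from h import *
s=env.get_image('side'); crop(s,260,150,400,260,5,'pics/s4.png')
w=env.get_image('wrist'); cv2.imwrite('pics/w4.png',w['frame'])
p=env.get_image('top'); crop(p,290,160,550,310,3,'pics/t4.png')
for d in env.trace(s,'cheese')[:4]: print(d['confidence'],d['extent'])
move_to(0,.05,.028)
E
```

```text
0.83 [305.5, 269.6, 343.1, 306.2]
0.8 [283.5, 311.6, 327.5, 349.6]
0.59 [293.0, 246.0, 327.9, 276.8]
0.56 [311.8, 193.4, 338.3, 219.5]
now div [0.0001 0.0952] z 0.028 target w [0.5287 0.0307 0.028 ]
lin mm [-45.2  -0.1   0. ] rot deg [-0.    0.01  0.01] t 8.9 w 0.045456202885161376 F [-1.1 -0.4  0.6]
```

View pics/s4.png

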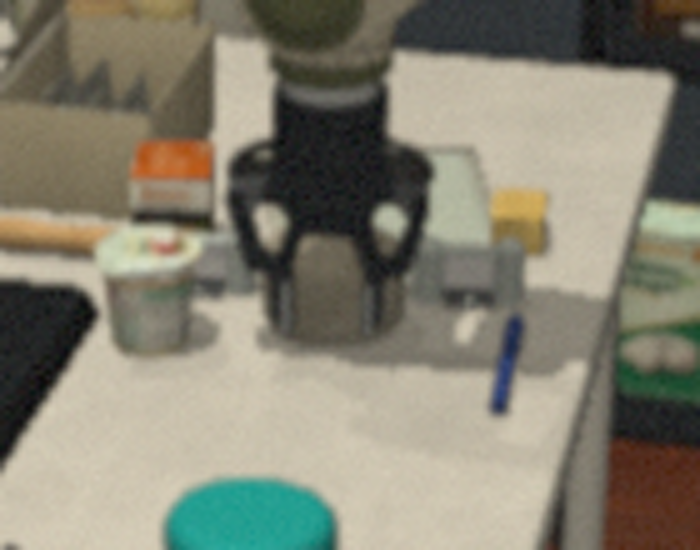

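View pics/t4.png

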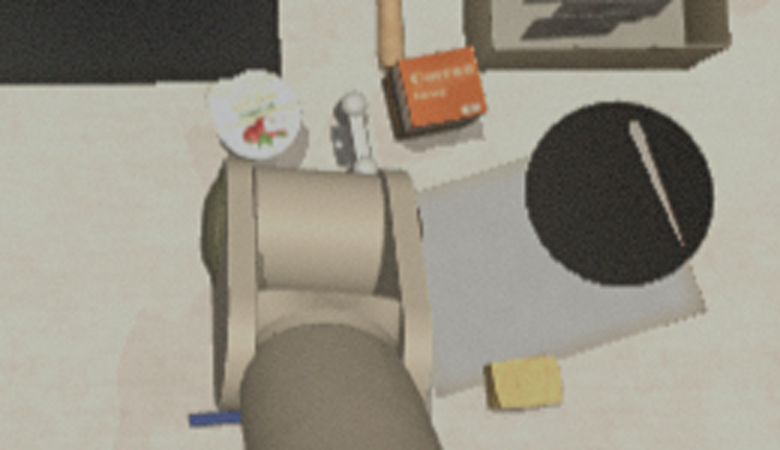

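View pics/w4.png

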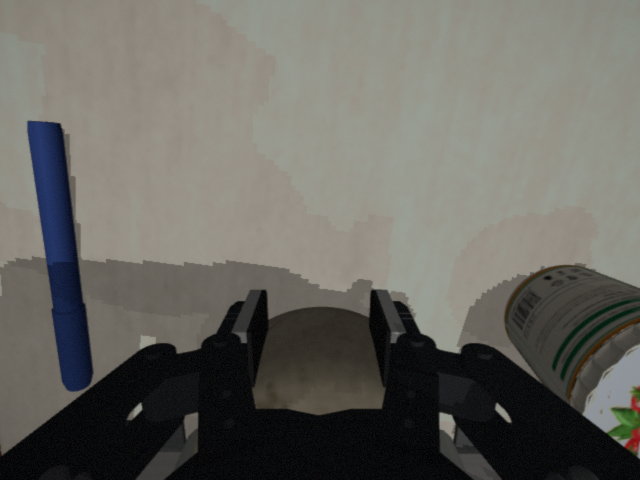

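```bash
python3 - <<'E'
from h import *
s=env.get_image('side')
for x in(-.006,-.003,0,.003):
    ys,xs=np.nonzero(cyl_mask(s,*d2w(x,.0405),.049,.06)); print(x,((xs.min()-260)*5),((xs.max()+1-260)*5),(ys.max()-150)*5)
E
```

```text
-0.006 265 415 345
-0.003 260 410 345
0 255 410 345
0.003 255 405 345
```

Call:
{"op": "servo_tool", "data": {"commands": [{"linear":[-3,0,0],"angular":[0,0,0],"gripper":0.06},{"linear":[-7,0,0],"angular":[0,0,0],"gripper":0.06},{"linear":[-11,0,0],"angular":[0,0,0],"gripper":0.06},{"linear":[-15,0,0],"angular":[0,0,0],"gripper":0.06},{"linear":[-19,0,0],"angular":[0,0,0],"gripper":0.06},{"linear":[-23,0,0],"angular":[0,0,0],"gripper":0.06},{"linear":[-27,0,0],"angular":[0,0,0],"gripper":0.06},{"linear":[-31,0,0],"angular":[0,0,0],"gripper":0.06},{"linear":[-35,0,0],"angular":[0,0,0],"gripper":0.06},{"linear":[-39,0,0],"angular":[0,0,0],"gripper":0.06},{"linear":[-43,0,0],"angular":[0,0,0],"gripper":0.06}]}}

```text
time_s: 10.05
position: [0.5285, 0.0326, 0.028]
tool_rot: [[-0.149, 0.989, -0.0], [0.989, 0.149, 0.0], [0.0, -0.0, -1.0]]
ft_force: [-0.6, 2.8, 0.5]
grip_width: 0.0452
```

```bash
python3 - <<'E'
from h import *
move_to(0,-.015,.028)
s=env.get_image('side'); crop(s,260,150,400,260,5,'pics/s5.png')
w=env.get_image('wrist'); cv2.imwrite('pics/w5.png',w['frame'])
E
```

```text
now div [0.0001 0.0519] z 0.028 target w [ 0.5384 -0.0335  0.028 ]
lin mm [-66.9  -0.1   0. ] rot deg [-0. -0. -0.] t 10.05 w 0.045180984644215945 F [-0.6  2.8  0.5]
```

View pics/s5.png

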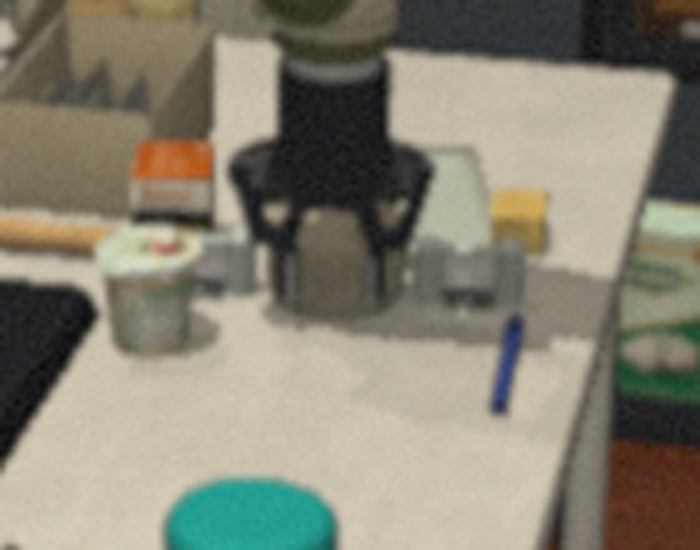

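View pics/w5.png

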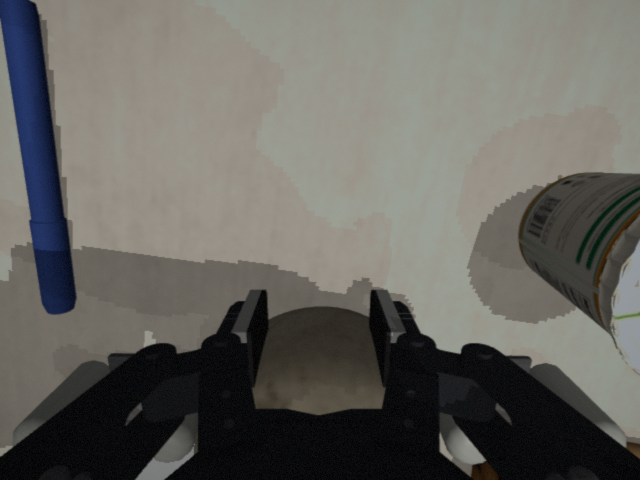

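Call:
{"op": "servo_tool", "data": {"commands": [{"linear":[-4,0,0],"angular":[0,0,0],"gripper":0.06},{"linear":[-9,0,0],"angular":[0,0,0],"gripper":0.06},{"linear":[-14,0,0],"angular":[0,0,0],"gripper":0.06},{"linear":[-19,0,0],"angular":[0,0,0],"gripper":0.06},{"linear":[-24,0,0],"angular":[0,0,0],"gripper":0.06},{"linear":[-30,0,0],"angular":[0,0,0],"gripper":0.06},{"linear":[-36,0,0],"angular":[0,0,0],"gripper":0.06},{"linear":[-42,0,0],"angular":[0,0,0],"gripper":0.06},{"linear":[-48,0,0],"angular":[0,0,0],"gripper":0.06},{"linear":[-54,0,0],"angular":[0,0,0],"gripper":0.06},{"linear":[-60,0,0],"angular":[0,0,0],"gripper":0.06},{"linear":[-66,0,0],"angular":[0,0,0],"gripper":0.06},{"linear":[-72,0.5,0],"angular":[0,0,0],"gripper":0.06},{"linear":[-78,1,0],"angular":[0,0,0],"gripper":0.06},{"linear":[-84,1.5,0],"angular":[0,0,0],"gripper":0.06},{"linear":[-90,2,0],"angular":[0,0,0],"gripper":0.06},{"linear":[-96,2.5,0],"angular":[0,0,0],"gripper":0.06},{"linear":[-101,3,0],"angular":[0,0,0],"gripper":0.06},{"linear":[-105,3.5,0],"angular":[0,0,0],"gripper":0.06},{"linear":[-107,3.5,0],"angular":[0,0,0],"gripper":0.06}]}}

```text
time_s: 12.15
position: [0.5481, -0.0727, 0.028]
tool_rot: [[-0.149, 0.989, 0.0], [0.989, 0.149, -0.0], [-0.0, 0.0, -1.0]]
ft_force: [-1.4, 3.0, 0.6]
grip_width: 0.0452
```

```bash
python3 - <<'E'
from h import *
move_to(.0157,-.164,.028)
s=env.get_image('side'); crop(s,260,150,400,260,5,'pics/s6.png')
p=env.get_image('top'); crop(p,290,160,550,310,3,'pics/t6.png')
w=env.get_image('wrist'); cv2.imwrite('pics/w6.png',w['frame'])
E
```

```text
now div [ 0.0037 -0.0552] z 0.028 target w [ 0.5762 -0.1785  0.028 ]
lin mm [-108.8   12.     0. ] rot deg [ 0.01  0.   -0.02] t 12.15 w 0.04522388326201014 F [-1.4  3.   0.6]
```

View pics/t6.png

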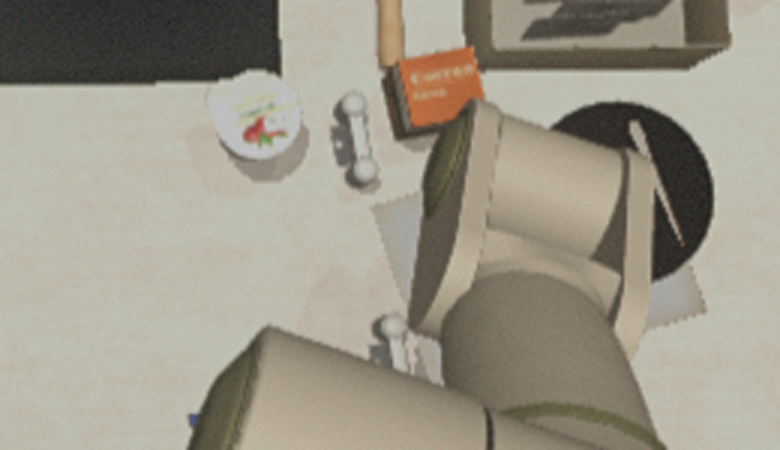

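View pics/w6.png

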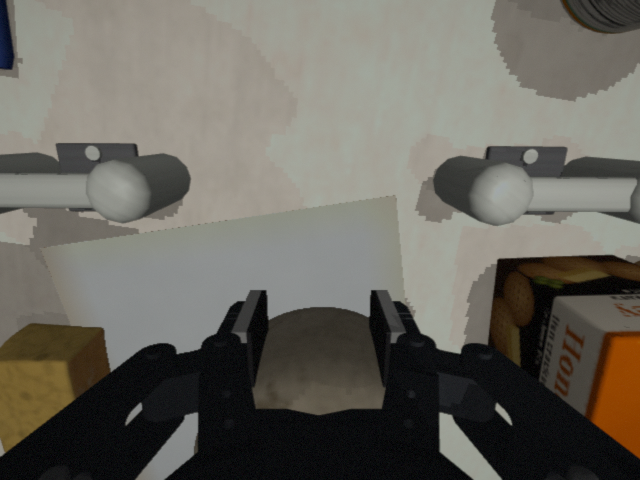

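The cheese is through the opening, still centred between the fingers at (320,350) in the wrist view, and the carton and pot haven't moved. Now the last stretch to the mat.

Call:
{"op": "servo_tool", "data": {"commands": [{"linear":[-4,0.4,0],"angular":[0,0,0],"gripper":0.06},{"linear":[-10,1.1,0],"angular":[0,0,0],"gripper":0.06},{"linear":[-16,1.8,0],"angular":[0,0,0],"gripper":0.06},{"linear":[-22,2.4,0],"angular":[0,0,0],"gripper":0.06},{"linear":[-28,3.1,0],"angular":[0,0,0],"gripper":0.06},{"linear":[-34,3.7,0],"angular":[0,0,0],"gripper":0.06},{"linear":[-40,4.4,0],"angular":[0,0,0],"gripper":0.06},{"linear":[-46,5.1,0],"angular":[0,0,0],"gripper":0.06},{"linear":[-52,5.7,0],"angular":[0,0,0],"gripper":0.06},{"linear":[-58,6.4,0],"angular":[0,0,0],"gripper":0.06},{"linear":[-64,7.1,0],"angular":[0,0,0],"gripper":0.06},{"linear":[-70,7.7,0],"angular":[0,0,0],"gripper":0.06},{"linear":[-76,8.4,0],"angular":[0,0,0],"gripper":0.06},{"linear":[-82,9.1,0],"angular":[0,0,0],"gripper":0.06},{"linear":[-88,9.7,0],"angular":[0,0,0],"gripper":0.06},{"linear":[-94,10.4,0],"angular":[0,0,0],"gripper":0.06},{"linear":[-99,11,0],"angular":[0,0,0],"gripper":0.06},{"linear":[-103,11.5,0],"angular":[0,0,0],"gripper":0.06},{"linear":[-106,11.8,0],"angular":[0,0,0],"gripper":0.06},{"linear":[-108,12,0],"angular":[0,0,0],"gripper":0.06}]}}

```text
time_s: 14.3
position: [0.576, -0.1775, 0.028]
tool_rot: [[-0.149, 0.989, -0.0], [0.989, 0.149, 0.0], [0.0, -0.0, -1.0]]
ft_force: [-0.1, 3.3, 0.9]
grip_width: 0.0453
```

Call:
{"op": "servo_tool", "data": {"commands": [{"linear":[-0.5,0,0],"angular":[0,0,0],"gripper":0.06},{"linear":[3,0,0],"angular":[0,0,0],"gripper":0.06},{"linear":[9,0,0],"angular":[0,0,0],"gripper":0.06},{"linear":[18,0,0],"angular":[0,0,0],"gripper":0.06},{"linear":[28,0,0],"angular":[0,0,0],"gripper":0.06},{"linear":[35,0,0],"angular":[0,0,0],"gripper":0.06},{"linear":[38,0,0],"angular":[0,0,0],"gripper":0.06},{"linear":[38,0,-15],"angular":[0,0,0],"gripper":0.06},{"linear":[38,0,-45],"angular":[0,0,0],"gripper":0.06},{"linear":[38,0,-85],"angular":[0,0,0],"gripper":0.06},{"linear":[38,0,-125],"angular":[0,0,0],"gripper":0.06},{"linear":[38,0,-160],"angular":[0,0,0],"gripper":0.06},{"linear":[38,0,-190],"angular":[0,0,0],"gripper":0.06},{"linear":[60,-40,-200],"angular":[0,0,0],"gripper":0.06},{"linear":[90,-80,-200],"angular":[0,0,0],"gripper":0.06},{"linear":[120,-110,-200],"angular":[0,0,0],"gripper":0.06},{"linear":[150,-130,-200],"angular":[0,0,0],"gripper":0.06},{"linear":[180,-130,-200],"angular":[0,0,0],"gripper":0.06},{"linear":[200,-130,-200],"angular":[0,0,0],"gripper":0.06},{"linear":[200,-130,-200],"angular":[0,0,0],"gripper":0.06}]}}

```text
time_s: 16.3
position: [0.4168, 0.0027, 0.2283]
tool_rot: [[-0.152, 0.988, 0.0], [0.988, 0.152, 0.0], [-0.0, 0.0, -1.0]]
ft_force: [-0.8, -0.3, -0.7]
grip_width: 0.0454
```

```bash
python3 - <<'E'
from h import *
print(env.observe()['time_s'],env.observe()['position'],env.observe()['ft_force'])
s=env.get_image('side'); crop(s,260,150,400,260,5,'pics/s7.png')
p=env.get_image('top'); crop(p,290,160,550,310,3,'pics/t7.png')
M=np.array([.5842,-.2330])
for pp in(p,s):
  for d in env.trace(pp,'cheese')[:5]:
    e=d['extent']; x0=onz(pp,(e[0]+e[2])/2,(e[1]+e[3])/2,.03); r,f=fitcyl(pp,d['pixels'],.049,.06,x0); print(d['confidence'],r,f,np.linalg.norm(r-M))
E
```

```text
16.3 [0.4168273  0.00268066 0.22833114] [-0.80657865 -0.25166104 -0.70899904]
0.95 [0.4375133  0.69776403] 199.0 0.9422519159667412
0.9 [ 0.58269832 -0.22952211] 202.0 0.003788240173761673
0.85 [0.43653665 0.52167249] 215.0 0.7689831114840916
0.56 [0.49845101 0.39212259] 169.0 0.6309763433459987
0.95 [ 0.58239645 -0.23304005] 103.0 0.0018039996861379303
0.82 [0.43665548 0.69626314] 257.0 0.9409034839028082
0.7 [0.49843643 0.38764434] 273.0 0.6265419291841644
0.58 [0.4333918  0.51818937] 208.0 0.7661779015935218
```

View pics/t7.png

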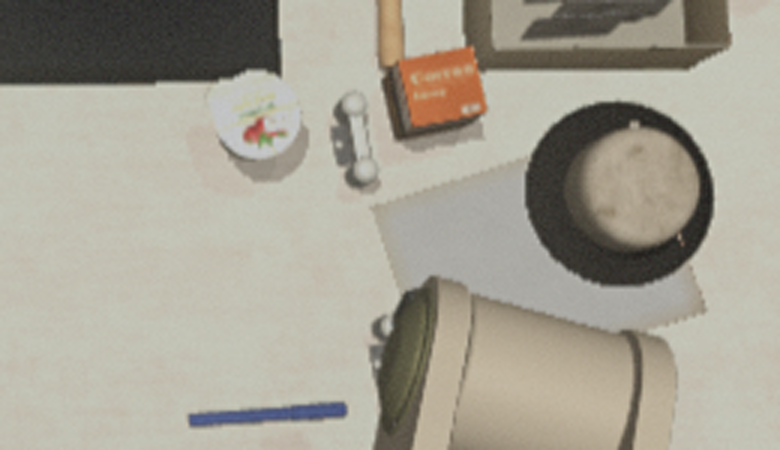

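View pics/s7.png

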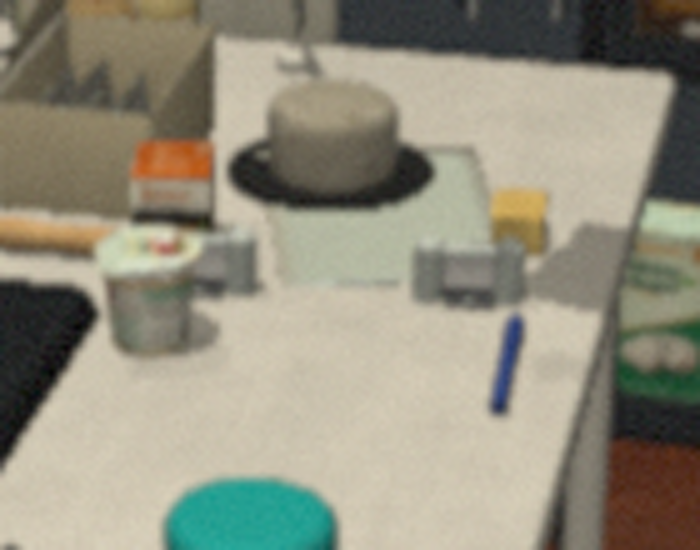

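The grey cheese stands upright on the mat, within about 4 mm of its centre in both views. The pot, carton, pen and cut of cheese are in their original places in the side view, and the arm is clear. Handing in.

```bash
python3 -c "
from rig import env
print(env.close_job(), env.observe()['time_s'])"
```

```text
the job is handed in; nothing more can be done
the job is handed in; nothing more can be done
```

I pushed the grey cheese through the divider opening and onto the mat, and handed the job in after about 16.4 s of the 64 s. I used the two fingertips, part-open at 45 mm, as a cradle and never grasped it.

- **Cheese on the mat:** its centre measured about 4 mm from the mat's centre in the top view and 2 mm in the side view; the limit is 34 mm. It was upright.
- **Opening:** it was about centred, with roughly 3 N or less on the wrist in the readings taken at the end of each move.
- **Bystanders:** the pot, carton, pen and cut of cheese look unmoved in the last side view. In the last top view the arm hid the cut of cheese.
- **Robot:** it ended well clear, touching nothing.
- **Disagreements:** the two views differed by about 3.5 mm on the final cheese position. They also gave the pot about 10 mm apart at the start, but it was far from the path. No check failed.

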